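# Run a fingertip along the copper tines

### The arm

A 6-joint arm with a two-finger parallel gripper is mounted at the origin on the work surface. World frame = base frame: x ahead of the robot, y to its left, z up, the work surface at z = 0. Lengths are in m, angles in rad, forces in N, time in s.
With the tool pointing down it reaches from about 0.35 to 0.725 m from the base axis. Payload 6 kg.
Tool frame: the origin (TCP) lies at the very end of the fingers, on their centre line; the grasp point (between the pads) lies 19 mm behind it; z points along the fingers, x is the direction in which the jaws open and shut, and the axes are right-handed (so a half turn about z gives the same grasp; the last joint's range is limited). The gripper opens to 85 mm and grips with 20 to 120 N. Pads are 22 mm wide; open, the fingers measure 114 mm over their backs; the gripper's body (76 mm by 85 mm) begins 54 mm behind the grasp point. The pads swing forward as they close: fully open they stand 13 mm farther back than shut.
Start: joints at [1.535, 0.04, 0.085, 0, -1.615, -0.334], TCP at [0.217, 0.559, 0.231] pointing down, gripper open.
Joint ranges: [-2.56, 2.56], [-1.29, 2.01], [-1.08, 1.49], [-3.29, 1.98], [-2.81, -0.18], [-2.99, 2.99]. Speed limits (rad/s): [2.57, 2.57, 3.01, 3.14, 3.14, 3.14].

### API

Orientations are given as a unit quaternion [w, x, y, z].
In Python, from bench import ctrl, eyes, workorder gives the robot as it stands.
- The arm moves only by the tool arm_command, never from a script. Its argument "targets" is a list of rows, each a list of 2 entries, a list of its own where there are three numbers: the shift along the tool's x, y, z in mm, then the turn, a rotation vector about the tool's x, y, z in rad. A call has 1 to 12 rows; each row shifts and turns the commanded pose from where the row before left it, along the tool's axes as they then stand; what a row does not reach is not made up. A row lasts 1/12 s, in which the tool goes at most 41.7 mm and 7.16 degrees, less where a joint would pass 70% of its speed; a pose out of reach is approached as far as the arm can. A call with a gripper value outside its range is refused whole. "fingers" is the finger opening in mm, from 0 to 85.4, set as the call begins (left out, the last holds). The fingers move at their own pace and stop on an object; "grip_force" is the grip in N (left out, the last holds). Time passes only in rows, so rows that do not move let the fingers close. It gives the time, the measured TCP pose, the force and the opening at its end, in the units of the state.
- ctrl.get_state(): the state, without advancing time (a new reading comes with each control period).
- eyes.get_image(name): name is "scene" or "top" or "wrist"; returns a dict with "image" (480x640x3 uint8, blue, green, red), "intrinsics" (3x3 intrinsics, pixels), "world_from_camera" (4x4, takes a point from camera to world coordinates); the wrist camera has in their place "tool_from_camera" (4x4, takes a point from camera to tool coordinates, whose origin is the TCP and whose axes are the tool frame's). Camera axes: x right, y down, z forward; pixel columns grow to the right and rows downward; lengths in m; the calibration is good to about 2 mm. A picture is of the moment at which its call begins: read the wrist's pose just before it. There is no depth.
- workorder.close_job(): hands the job in, once; it reports no verdict.
The state is a dict: "clock": time; "q": joint angles; "dq": joint speeds; "joint_efforts": joint torques, N m; "ee_pos": TCP position; "ee_rot": TCP orientation; "ft_force": force on the tool from outside, world axes, zero at the start; "torque": the same for the moment, N m; "opening": finger opening in m.
Only numpy, scipy, OpenCV 4.12 (cv2) and the standard library are available. Lean on these libraries where they do the work, as an engineer would, in place of code of your own. Each camera call takes 0.05 s, during which the arm holds its last target.

### The job

Check that every copper tine of the thumb-piano board springs freely: with closed fingers, run the fingertips lightly along the row of domed tine ends, from the longest tine to the shortest, so that each dips a few millimetres in turn and springs back, staying low over the row from one to the next. Do not overbend a tine, do not lift or shove the board, and leave the other things on the bench alone; finish clear of everything.

Things in the scene. Friction and masses are not known exactly. Their poses are not given: they have to be found in the camera images.
- board: the workpiece: loose wooden board, 0.8 kg, 180 (its x) x 240 (its y) x 30 mm, flat on the bench at any yaw; origin under its centre. Bridge with brass clamp bar along y at x +53..+73 mm, 59 mm high. Five springy copper tines, 40 mm apart, point from it to the board's -x, longest at its +y end, shortest at -y, so their free ends lie on a curve. Tines: 14 mm wide, top 48 mm above the bench
- crest1 (a point): top of the dome on the free end of the first, longest tine, 100 mm from its hinge, 52.5 mm above the bench at rest; moves down with the tine. The tine ends in a 28 mm round copper pad with a smooth dome 4.5 mm high (ball radius 24 mm)
- tine1 (a joint): bend of the first, longest tine, rad: 0 at rest, growing as the end is pushed down; 0.0100 is 1 mm of dip at the dome, 0.100 is 10 mm. It starts to yield at about 0.7 N on the dome and takes 0.35 N more for each mm; springs back when let go; solid stop at 13 mm
- crest2 (a point): top of the dome on the free end of the second tine, 97 mm from its hinge, 52.5 mm above the bench at rest; moves down with the tine. The tine ends in a 28 mm round copper pad with a smooth dome 4.5 mm high (ball radius 24 mm)
- tine2 (a joint): bend of the second tine, rad: 0 at rest, growing as the end is pushed down; 0.0103 is 1 mm of dip at the dome, 0.103 is 10 mm. It starts to yield at about 0.7 N on the dome and takes 0.35 N more for each mm; springs back when let go; solid stop at 13 mm
- crest3 (a point): top of the dome on the free end of the third, middle tine, 88 mm from its hinge, 52.5 mm above the bench at rest; moves down with the tine. The tine ends in a 28 mm round copper pad with a smooth dome 4.5 mm high (ball radius 24 mm)
- tine3 (a joint): bend of the third, middle tine, rad: 0 at rest, growing as the end is pushed down; 0.0114 is 1 mm of dip at the dome, 0.114 is 10 mm. It starts to yield at about 0.7 N on the dome and takes 0.35 N more for each mm; springs back when let go; solid stop at 13 mm
- crest4 (a point): top of the dome on the free end of the fourth tine, 73 mm from its hinge, 52.5 mm above the bench at rest; moves down with the tine. The tine ends in a 28 mm round copper pad with a smooth dome 4.5 mm high (ball radius 24 mm)
- tine4 (a joint): bend of the fourth tine, rad: 0 at rest, growing as the end is pushed down; 0.0137 is 1 mm of dip at the dome, 0.137 is 10 mm. It starts to yield at about 0.7 N on the dome and takes 0.35 N more for each mm; springs back when let go; solid stop at 13 mm
- crest5 (a point): top of the dome on the free end of the fifth, shortest tine, 52 mm from its hinge, 52.5 mm above the bench at rest; moves down with the tine. The tine ends in a 28 mm round copper pad with a smooth dome 4.5 mm high (ball radius 24 mm)
- tine5 (a joint): bend of the fifth, shortest tine, rad: 0 at rest, growing as the end is pushed down; 0.0192 is 1 mm of dip at the dome, 0.192 is 10 mm. It starts to yield at about 0.7 N on the dome and takes 0.35 N more for each mm; springs back when let go; solid stop at 13 mm
- gap1 (a point): point in the air halfway between the domes of tines 1 and 2 (counted from the longest), level with their tops, 52.5 mm above the bench; fixed to the board
- gap2 (a point): point in the air halfway between the domes of tines 2 and 3 (counted from the longest), level with their tops, 52.5 mm above the bench; fixed to the board
- gap3 (a point): point in the air halfway between the domes of tines 3 and 4 (counted from the longest), level with their tops, 52.5 mm above the bench; fixed to the board
- gap4 (a point): point in the air halfway between the domes of tines 4 and 5 (counted from the longest), level with their tops, 52.5 mm above the bench; fixed to the board
- button: small turned brass knob, 26 mm across, 22 mm high, standing loose on the board's top (30 mm above the bench) in the corner before the shortest tine
- strip: loose flat pierced copper strip, 145 mm long, 22 mm wide, 4 mm thick, lying on the bench beside the board; origin under its broad part
- file: hand file with wooden handle, about 195 mm long, 24 mm high, lying on the bench before the board; origin at bench level near the ferrule
- block: steel bench block 60 x 60 x 25 mm lying behind the board; origin under its centre
- punch: steel punch standing upright, 22 mm across, 55 mm high, behind the board; origin under its centre
- jar: closed amber glass jar 52 mm across, 55 mm high, beside the board at the shortest tine's side; origin under its centre
- hammer: small hammer lying near the robot's right edge of the bench

How it is judged:
On the way, in this order (a step that is already met when the one before it is completed fails the run):
1. tine 1 (counted from the longest) is dipped by at least 1 mm at its dome (value of joint tine1 above 0.01 rad), for 0.06 s.
2. the fingertips pass between tines 1 and 2, within 12 mm of the middle of the gap seen from above and within about 25 mm above the domes (horizontal distance between the grasp point and gap1 below 0.012 m and z of the grasp point in the frame of gap1 below 0.045 m), for 0.04 s.
3. tine 2 (counted from the longest) is dipped by at least 1 mm at its dome (value of joint tine2 above 0.0103 rad), for 0.06 s.
4. the fingertips pass between tines 2 and 3, within 12 mm of the middle of the gap seen from above and within about 25 mm above the domes (horizontal distance between the grasp point and gap2 below 0.012 m and z of the grasp point in the frame of gap2 below 0.045 m), for 0.04 s.
5. tine 3 (counted from the longest) is dipped by at least 1 mm at its dome (value of joint tine3 above 0.0114 rad), for 0.06 s.
6. the fingertips pass between tines 3 and 4, within 12 mm of the middle of the gap seen from above and within about 25 mm above the domes (horizontal distance between the grasp point and gap3 below 0.012 m and z of the grasp point in the frame of gap3 below 0.045 m), for 0.04 s.
7. tine 4 (counted from the longest) is dipped by at least 1 mm at its dome (value of joint tine4 above 0.0137 rad), for 0.06 s.
8. the fingertips pass between tines 4 and 5, within 12 mm of the middle of the gap seen from above and within about 25 mm above the domes (horizontal distance between the grasp point and gap4 below 0.012 m and z of the grasp point in the frame of gap4 below 0.045 m), for 0.04 s.
9. tine 5 (counted from the longest) is dipped by at least 1 mm at its dome (value of joint tine5 above 0.0192 rad), for 0.06 s.
At the end, for the whole second after the job is handed in: All five tines have sprung back (within 0.7 mm of rest at the dome), and the board lies still and flat on the bench within 30 mm of where it began (value of joint tine1 below 0.007 rad and value of joint tine2 below 0.0072 rad and value of joint tine3 below 0.008 rad and value of joint tine4 below 0.0096 rad and value of joint tine5 below 0.0135 rad and height (world z) of board below 0.004 m and angle between board's own z axis and vertical below 0.03 rad and distance of board from where it was at the start of the episode below 0.03 m and linear speed of board below 0.01 m/s); the robot touches nothing.
It fails at once if a tine is bent down by more than 10 mm at its dome (value of joint tine1 above 0.1 rad or value of joint tine2 above 0.1031 rad or value of joint tine3 above 0.1136 rad or value of joint tine4 above 0.137 rad or value of joint tine5 above 0.1923 rad).
It fails at once if the board is lifted by more than 10 mm or tipped by more than 0.1 rad (height (world z) of board above 0.01 m or angle between board's own z axis and vertical above 0.1 rad).
It fails at once if the board is shoved more than 30 mm (distance of board from where it was at the start of the episode above 0.03 m).
It fails at once if the fingers press on the board or its tines with more than 15 N (contact force between the fingers and board above 15 N).
It fails at once if another thing on the bench or board is moved or lifted by more than 25 mm (distance of any of button, strip, file, block, punch, jar, hammer from where it was at the start of the episode above 0.025 m).
It also fails if it takes over 45 s, if anything falls off the work surface, if the arm or the gripper's body presses on something with over 40 N, if the wrist force passes 120 N, or if a joint passes its speed limit or range.

## Working session

There is one attempt and no reset: what is moved stays moved. The work goes in short steps, Python scripts to look and compute and a tool call to move; the robot and the scene stay as the last step left them, time stands still between calls to the robot, and variables do not carry over. Pictures are saved under pics/ and viewed, and the job is handed in when it is done.

Besides the shell and the picture viewer there is one more tool, called after "Call:" as name([rows], argument=value, ...), one row to a line, values as JSON. arm_command: Moves the arm, as the interface text tells. Its arguments: {"type":"object","properties":{"targets":{"type":"array"},"fingers":{"type":"number"},"grip_force":{"type":"number"}},"required":["targets"]}

```bash
mkdir -p pics; ls; python3 - <<'E'
from bench import ctrl,eyes
import cv2,numpy as np
np.set_printoptions(precision=4,suppress=True)
s=ctrl.get_state();print(s)
for n in("top","scene"):
    d=eyes.get_image(n);cv2.imwrite(f"pics/{n}0.png",d["image"]);print(n,d["intrinsics"],d["world_from_camera"])
E
```

```text
pics
{'clock': 0.0, 'q': array([ 1.5347,  0.0408,  0.0838, -0.0005, -1.6155, -0.3337]), 'dq': array([-0.0005,  0.0006,  0.0003,  0.0011,  0.0013, -0.0005]), 'joint_efforts': array([  0.0003, -36.8212,  34.741 ,   6.9322,  -0.0055,   0.    ]), 'ee_pos': array([0.2167, 0.5592, 0.2303]), 'ee_rot': array([-0.0007, -0.5651,  0.825 , -0.0006]), 'ft_force': array([-0.4569, -1.0444, -0.1724]), 'torque': array([ 0.0033, -0.0149,  0.0049]), 'opening': 0.08565632486350855}
top [[512.3675   0.     317.8557]
 [  0.     512.3675 232.7371]
 [  0.       0.       1.    ]] [[-0.0264 -0.9977  0.0618  0.4899]
 [-0.9996  0.0271  0.0093 -0.12  ]
 [-0.0109 -0.0615 -0.998   1.2425]
 [ 0.      0.      0.      1.    ]]
scene [[478.4023   0.     321.2939]
 [  0.     478.4023 241.7435]
 [  0.       0.       1.    ]] [[-0.7897  0.4532 -0.4135  0.9726]
 [ 0.6133  0.6016 -0.5118  0.3861]
 [ 0.0168 -0.6577 -0.7531  0.7916]
 [ 0.      0.      0.      1.    ]]
```

View pics/top0.png

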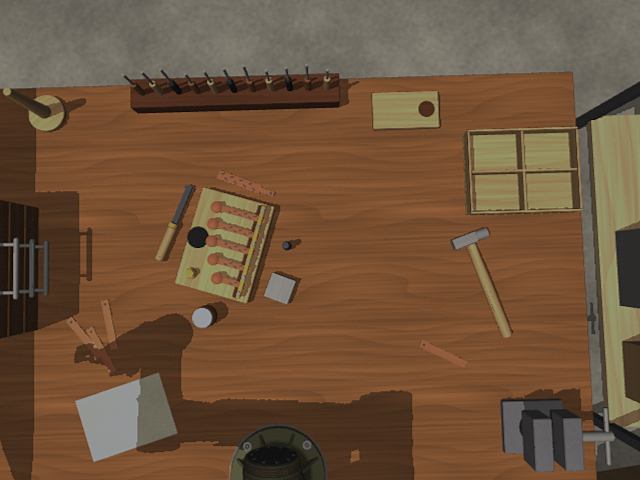

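View pics/scene0.png

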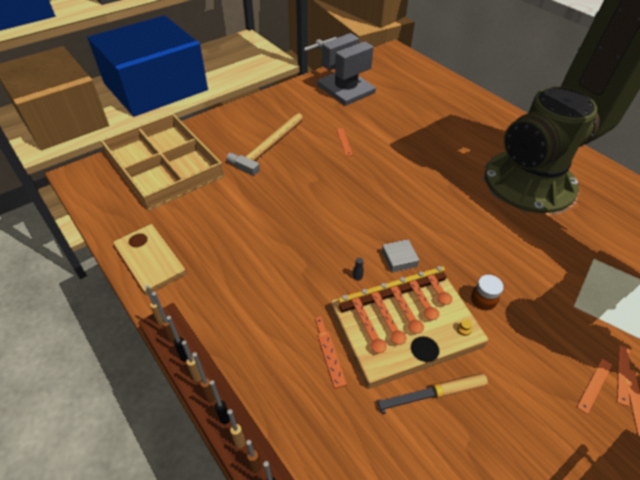

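The top view shows the board around (227,245), with the domes down the left from about (217,207) for the longest tine to (217,278) for the shortest. The button is at (193,272), the jar at (203,317), the strip at (246,183) and the file at (175,220). Next I'll enlarge both views and segment the copper.

```bash
python3 - <<'E'
import cv2,numpy as np
a=cv2.imread("pics/top0.png")[170:320,150:310]
b=cv2.imread("pics/scene0.png")[250:400,310:500]
cv2.imwrite("pics/topz.png",cv2.resize(a,None,fx=4,fy=4,interpolation=cv2.INTER_CUBIC)) 
cv2.imwrite("pics/scenez.png",cv2.resize(b,None,fx=4,fy=4,interpolation=cv2.INTER_CUBIC))
h=cv2.cvtColor(a,cv2.COLOR_BGR2HSV)
for u,v in [(217,207),(214,224),(211,241),(214,259),(217,278),(235,212),(180,280),(205,200),(200,180)]:print(u,v,h[v-170,u-150])
E
```

```text
217 207 [ 10 152 148]
214 224 [  9 155 150]
211 241 [ 11 144 149]
214 259 [  9 149 149]
217 278 [ 10 145 149]
235 212 [ 11 143 141]
180 280 [ 24  98 149]
205 200 [ 23 101 147]
200 180 [ 13 159 119]
```

View pics/topz.png

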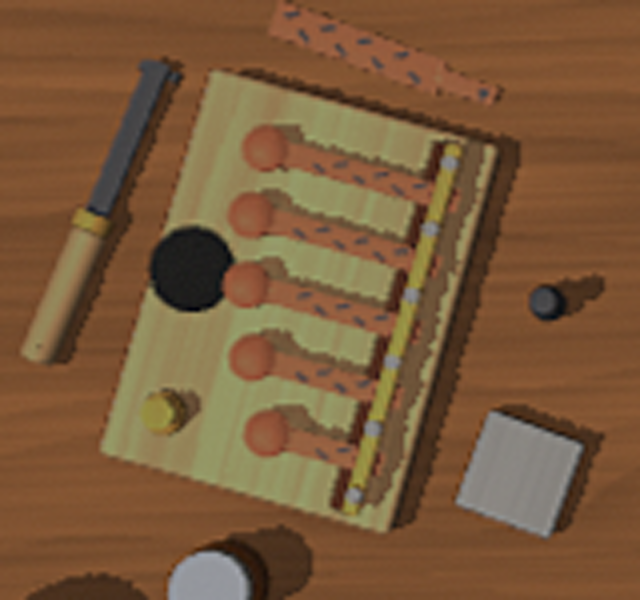

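View pics/scenez.png

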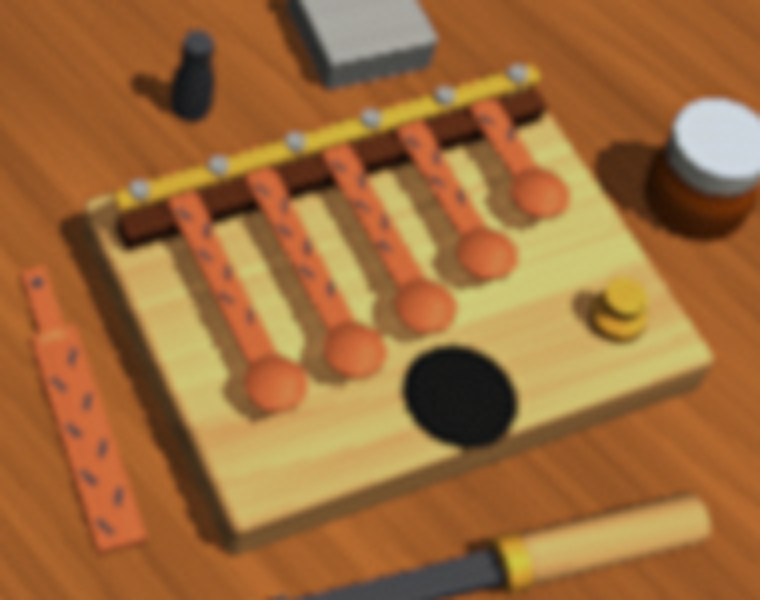

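```bash
cat > meas.py <<'E'
import cv2,numpy as np
np.set_printoptions(precision=4,suppress=True)
def ray(d,uv,z):
    K,T=d["intrinsics"],d["world_from_camera"]
    r=T[:3,:3]@np.linalg.solve(K,[uv[0],uv[1],1.]);o=T[:3,3]
    return o+r*(z-o[2])/r[2]
def pads(img,roi,rmin,f=4):
    x0,y0,x1,y1=roi
    a=cv2.resize(img[y0:y1,x0:x1],None,fx=f,fy=f,interpolation=cv2.INTER_CUBIC)
    h=cv2.cvtColor(a,cv2.COLOR_BGR2HSV)
    m=cv2.inRange(h,(3,110,125),(15,255,255))
    k=int(rmin*f)*2+1
    m=cv2.morphologyEx(m,cv2.MORPH_CLOSE,np.ones((7,7),np.uint8))
    o=cv2.morphologyEx(m,cv2.MORPH_OPEN,cv2.getStructuringElement(cv2.MORPH_ELLIPSE,(k,k)))
    n,l,st,c=cv2.connectedComponentsWithStats(o)
    out=[]
    for i in range(1,n): out.append(((c[i]+.5)/f-.5+[x0,y0],st[i,4]/f/f,st[i,2]/f,st[i,3]/f))
    return out,o
# crest frame: x relative to the hinge, board y
TM=np.array([[-100,80],[-97,40],[-88,0],[-73,-40],[-52,-80]])/1000.
def rigid(P):
    a=TM-TM.mean(0);b=P-P.mean(0)
    th=np.arctan2((a[:,0]*b[:,1]-a[:,1]*b[:,0]).sum(),(a*b).sum())
    R=np.array([[np.cos(th),-np.sin(th)],[np.sin(th),np.cos(th)]])
    t=P.mean(0)-R@TM.mean(0)
    return th,R,t,(TM@R.T+t)
E
python3 - <<'E'
from meas import *
from bench import eyes
for n,roi,r in(("top",(195,195,275,295),4),("scene",(345,270,460,360),5)):
    d=eyes.get_image(n);p,o=pads(d["image"],roi,r);cv2.imwrite(f"pics/m{n}.png",o)
    p=sorted(p,key=lambda q:q[0][1] if n=="top" else q[0][0])
    for q in p:print(n,q[0],q[1:],ray(d,q[0],.049))
    if len(p)==5:
        P=np.array([ray(d,q[0],.049)[:2] for q in p]);th,R,t,F=rigid(P);print(th,t,"\n",F,"\n",(P-F)*1e3)
    # jar, button, punch, etc. at heights
E
```

```text
top [215.3703 206.8516] (np.float64(96.1875), np.float64(11.0), np.float64(11.5)) [0.6311 0.1299 0.049 ]
top [211.8024 223.2748] (np.float64(93.5625), np.float64(10.75), np.float64(11.5)) [0.5927 0.1388 0.049 ]
top [210.8446 241.0237] (np.float64(91.625), np.float64(10.5), np.float64(11.25)) [0.5511 0.1416 0.049 ]
top [212.29   259.1783] (np.float64(95.1875), np.float64(10.75), np.float64(11.5)) [0.5087 0.1388 0.049 ]
top [216.6598 278.1805] (np.float64(108.6875), np.float64(12.5), np.float64(11.5)) [0.4643 0.1292 0.049 ]
top [197.8078 292.4794] (np.float64(28.125), np.float64(7.25), np.float64(4.5)) [0.4323 0.1736 0.049 ]
scene [367.2873 280.3284] (np.float64(694.6875), np.float64(48.75), np.float64(25.0)) [0.5546 0.013  0.049 ]
scene [374.7599 340.9159] (np.float64(340.5625), np.float64(22.75), np.float64(28.25)) [0.6314 0.1196 0.049 ]
scene [383.625 313.625] (np.float64(80.8125), np.float64(10.25), np.float64(10.25)) [0.5808 0.0877 0.049 ]
scene [397.1104 336.7258] (np.float64(211.1875), np.float64(17.0), np.float64(16.0)) [0.5944 0.1374 0.049 ]
scene [408.2682 272.0253] (np.float64(61.875), np.float64(13.0), np.float64(6.0)) [0.4769 0.0464 0.049 ]
scene [414.7753 325.7526] (np.float64(194.625), np.float64(16.25), np.float64(16.0)) [0.5536 0.1404 0.049 ]
scene [430.3049 312.7666] (np.float64(175.5), np.float64(16.25), np.float64(14.75)) [0.5112 0.1382 0.049 ]
scene [443.2902 297.4628] (np.float64(174.625), np.float64(16.25), np.float64(14.5)) [0.4669 0.1295 0.049 ]
scene [453.383  277.1907] (np.float64(208.125), np.float64(15.25), np.float64(18.75)) [0.4156 0.1087 0.049 ]
```

```bash
cat > plan.py <<'E'
from meas import *
from bench import ctrl
from scipy.spatial.transform import Rotation as Ro
T=np.array([[.6311,.1299],[.5927,.1388],[.5511,.1416],[.5087,.1388],[.4643,.1292]])
S=np.array([[.6314+np.nan,.1196],[.5944,.1374],[.5536,.1404],[.5112,.1382],[.4669,.1295]])
th,R,t,F=rigid(T)
C=F+np.array([.0012,-.0003])   # mean of the two cameras' (residual bias 2.4,-0.7 mm)
s=ctrl.get_state();w,x,y,z=s["ee_rot"]
A=Ro.from_quat([x,y,z,w]).as_matrix();p=s["ee_pos"]
E
python3 - <<'E'
from plan import *
print("theta",th,"resid mm\n",(T-F)*1e3,"\nscene-fit\n",(S-F)*1e3);print("crests",C)
bx=R[:,0];xt=np.r_[bx,0]
print("tool x,y,z\n",A.T,"board x",bx)
D=np.c_[xt,np.cross([0,0,-1],xt),[0,0,-1]]
if (D[:,0]@A[:,0])<0:D[:,:2]*=-1
print("turn rv",Ro.from_matrix(A.T@D).as_rotvec())
print("to crest1+50mm in new axes",D.T@(np.r_[C[0],.1025]-p)*1e3,"old axes",A.T@(np.r_[C[0],.1025]-p)*1e3)
for i in range(4):print("step",i+1,D.T[:2,:2]@(C[i+1]-C[i])*1e3)
E
```

```text
theta -1.858929371392961 resid mm
 [[-0.297  -0.285 ]
 [ 0.5065  0.1249]
 [-0.185   0.1873]
 [ 0.0285  0.4025]
 [-0.053  -0.4297]] 
scene-fit
 [[     nan -10.585 ]
 [  2.2065  -1.2751]
 [  2.315   -1.0127]
 [  2.5285  -0.1975]
 [  2.547   -0.1297]]
crests [[0.6326 0.1299]
 [0.5934 0.1384]
 [0.5525 0.1411]
 [0.5099 0.1381]
 [0.4656 0.1293]]
tool x,y,z
 [[-0.3614 -0.9324  0.0011]
 [-0.9324  0.3614 -0.0001]
 [-0.0003 -0.0011 -1.    ]] board x [-0.2842 -0.9588]
turn rv [-0.0001 -0.0011 -0.0817]
to crest1+50mm in new axes [ 293.5113 -520.7157  128.1716] old axes [ 249.9125 -542.9051  128.5281]
step 1 [ 3. 40.]
step 2 [ 9. 40.]
step 3 [15. 40.]
step 4 [21. 40.]
```

Call:
arm_command([
  [[0,0,0],[0,0,-0.0817]],
  [[14,-25,0],[0,0,0]],
  [[14,-25,0],[0,0,0]],
  [[14,-25,0],[0,0,0]],
  [[14,-25,0],[0,0,0]],
  [[14,-25,0],[0,0,0]],
  [[14,-25,0],[0,0,0]],
  [[14,-25,0],[0,0,0]],
  [[14,-25,0],[0,0,0]],
  [[14,-25,0],[0,0,0]],
  [[14,-25,0],[0,0,0]],
  [[14,-25,0],[0,0,0]],
], fingers=0, grip_force=20)

```text
clock: 1.2
ee_pos: [0.4375, 0.3325, 0.2312]
ee_rot: [-0.0, -0.598, 0.801, 0.0]
ft_force: [0.4, 0.9, -0.1]
opening: 0.0002
```

Call:
arm_command([
  [[14,-25,0],[0,0,0]],
  [[14,-25,0],[0,0,0]],
  [[14,-25,0],[0,0,0]],
  [[14,-25,0],[0,0,0]],
  [[14,-25,0],[0,0,0]],
  [[14,-25,0],[0,0,0]],
  [[14,-25,0],[0,0,0]],
  [[14,-25,0],[0,0,0]],
  [[14,-25,0],[0,0,0]],
  [[13,-20,0],[0,0,0]],
  [[0,0,0],[0,0,0]],
  [[0,0,0],[0,0,0]],
])

```text
clock: 2.2
ee_pos: [0.6326, 0.1296, 0.2303]
ee_rot: [-0.001, -0.597, 0.802, 0.0]
ft_force: [0.6, 0.1, -0.4]
opening: -0.0001
```

```bash
cat > rel.py <<'E'
from plan import *
from bench import eyes
import sys
xt=np.r_[R[:,0],0];D=np.c_[xt,np.cross([0,0,-1],xt),[0,0,-1]]
print("clock",s["clock"],"pos",p,"open",s["opening"],"F",s["ft_force"])
print("turn rv",Ro.from_matrix(A.T@D).as_rotvec())
for i in range(5):print("to crest",i+1,A.T@(np.r_[C[i],.0525]-p)*1e3)
E
python3 rel.py; python3 - <<'E'
from plan import *
from bench import eyes
d=eyes.get_image("wrist");im=d["image"];print(d["intrinsics"],d["tool_from_camera"])
# project predicted crests
K=d["intrinsics"];Tc=d["tool_from_camera"];o=im.copy()
for c in C:
    q=A.T@(np.r_[c,.0525]-p);q=Tc[:3,:3].T@(q-Tc[:3,3]);uv=(K@q)[:2]/q[2];print(uv)
    cv2.drawMarker(o,tuple(int(v) for v in np.round(uv)),(255,0,0),0,14,1)
cv2.imwrite("pics/w1.png",o)
E
```

```text
clock 2.2 pos [0.6326 0.1296 0.2303] open -0.00010825592277527964 F [ 0.5642  0.1431 -0.353 ]
turn rv [ 0.0012 -0.0011 -0.0022]
to crest 1 [ -0.4448  -0.179  177.7993]
to crest 2 [  2.6437  39.8142 177.8502]
to crest 3 [ 11.7321  79.7942 177.9075]
to crest 4 [ 26.8206 119.7608 177.9714]
to crest 5 [ 47.909  159.7142 178.0416]
[[371.7992   0.     311.4314]
 [  0.     371.7992 237.896 ]
 [  0.       0.       1.    ]] [[ 1.     -0.0002  0.0009  0.0005]
 [-0.0001  0.9439  0.3301 -0.0852]
 [-0.0009 -0.3301  0.9439 -0.1416]
 [ 0.      0.      0.      1.    ]]
[310.0975 209.4368]
[313.4929 251.458 ]
[322.9    290.3339]
[337.6707 326.4012]
[357.2464 359.95  ]
```

View pics/w1.png

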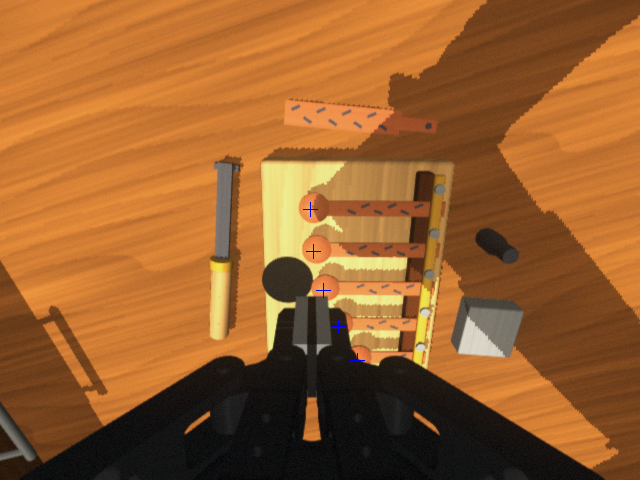

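The wrist view shows the three visible pads at about (313,208), (316,249) and (326,288). My predictions are about 3 px (2.5 mm) short along tool x and agree along the row. I'll shift 1.5 mm in x and descend to about 15 mm above the first dome.

Call:
arm_command([
  [[1.5,0,20],[0,0,0]],
  [[0,0,25],[0,0,0]],
  [[0,0,25],[0,0,0]],
  [[0,0,25],[0,0,0]],
  [[0,0,25],[0,0,0]],
  [[0,0,20],[0,0,0]],
  [[0,0,13],[0,0,0]],
  [[0,0,7],[0,0,0]],
  [[0,0,3],[0,0,0]],
  [[0,0,0],[0,0,0]],
  [[0,0,0],[0,0,0]],
])

```text
clock: 3.17
ee_pos: [0.6324, 0.1297, 0.0698]
ee_rot: [0.001, -0.598, 0.801, -0.0]
ft_force: [-0.6, -0.0, 0.5]
opening: -0.0002
```

```bash
python3 rel.py; python3 - <<'E'
from bench import eyes
import cv2
d=eyes.get_image("scene");cv2.imwrite("pics/s2.png",cv2.resize(d["image"][200:400,290:510],None,fx=3,fy=3,interpolation=2))
d=eyes.get_image("wrist");cv2.imwrite("pics/w2.png",d["image"])
E
```

```text
clock 3.1667 pos [0.6324 0.1297 0.0698] open -0.00023784995716096566 F [-0.5606 -0.0467  0.5384]
turn rv [-0.0018  0.001   0.0004]
to crest 1 [-0.2482 -0.1177 17.3495]
to crest 2 [ 2.7343 39.8836 17.2731]
to crest 3 [11.7168 79.8874 17.1908]
to crest 4 [ 26.6993 119.8939  17.1026]
to crest 5 [ 47.6817 159.903   17.0086]
```

View pics/s2.png

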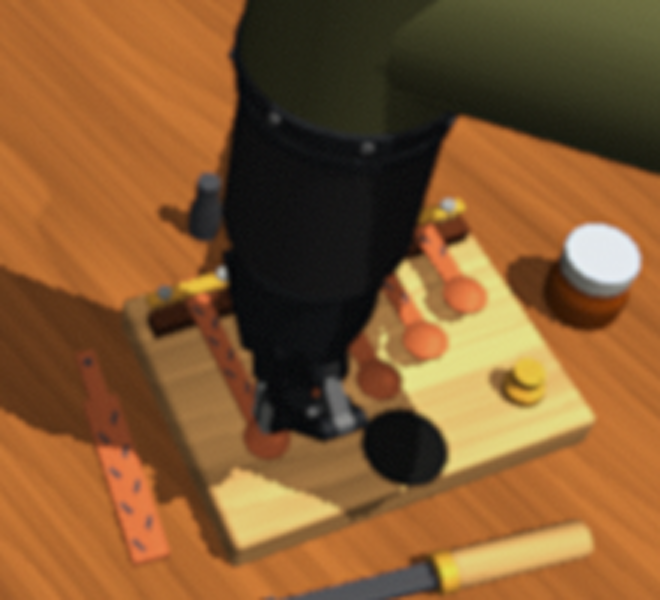

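View pics/w2.png

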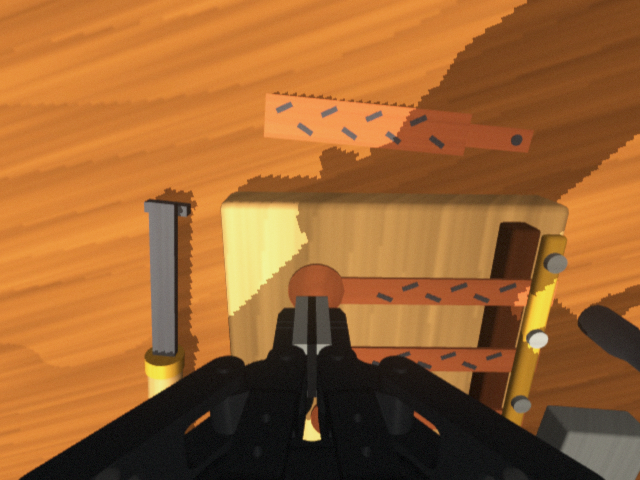

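The pad of tine 1 is centred near (316,288) in the wrist view, under the fingertips at (311,297). That makes the dome 1.5–2 mm farther in +x and 1–2 mm in −y. I'll correct this while approaching, then dip.

Call:
arm_command([
  [[1.5,-1,4],[0,0,0]],
  [[0,0,4],[0,0,0]],
  [[0,0,4],[0,0,0]],
  [[0,0,2],[0,0,0]],
  [[0,0,0],[0,0,0]],
  [[0,0,0],[0,0,0]],
])

```text
clock: 3.77
ee_pos: [0.6322, 0.1275, 0.054]
ee_rot: [-0.0, -0.598, 0.801, -0.0]
ft_force: [-1.0, -0.2, -0.1]
opening: 0.0003
```

```bash
python3 rel.py; python3 - <<'E'
from bench import eyes
import cv2
d=eyes.get_image("wrist");cv2.imwrite("pics/w3.png",d["image"][200:440,180:460])
E
```

```text
clock 3.7667 pos [0.6322 0.1275 0.054 ] open 0.0002835564366456449 F [-1.001  -0.2    -0.0866]
turn rv [ 0.0003 -0.0005 -0.    ]
to crest 1 [-2.4389  0.2813  1.5008]
to crest 2 [ 0.5629 40.2812  1.513 ]
to crest 3 [ 9.5647 80.2808  1.5282]
to crest 4 [ 24.5664 120.2801   1.5464]
to crest 5 [ 45.5682 160.2792   1.5675]
```

View pics/w3.png

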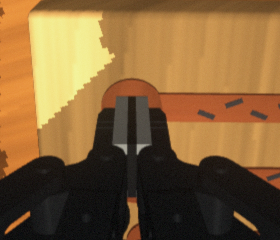

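Fingers are centred over the first dome and about 1.5 mm above it. Dip 1:

Call:
arm_command([
  [[0,0,2],[0,0,0]],
  [[0,0,2],[0,0,0]],
  [[0,0,1.5],[0,0,0]],
  [[0,0,0],[0,0,0]],
  [[0,0,0],[0,0,0]],
  [[0,0,0],[0,0,0]],
])

```text
clock: 4.32
ee_pos: [0.6325, 0.1277, 0.0492]
ee_rot: [0.0, -0.598, 0.801, -0.0]
ft_force: [1.3, 0.7, 1.5]
opening: 0.0003
```

```bash
python3 rel.py; python3 - <<'E'
from bench import eyes
import cv2
d=eyes.get_image("wrist");cv2.imwrite("pics/w4.png",d["image"][200:440,180:460])
d=eyes.get_image("scene");cv2.imwrite("pics/s4.png",cv2.resize(d["image"][280:380,340:460],None,fx=5,fy=5,interpolation=2))
E
```

```text
clock 4.3167 pos [0.6325 0.1277 0.0492] open 0.0002853072018335806 F [1.2574 0.656  1.5333]
turn rv [-0.0007  0.0004  0.0001]
to crest 1 [-2.0985  0.5564 -3.2857]
to crest 2 [ 0.8955 40.5568 -3.3155]
to crest 3 [ 9.8895 80.5582 -3.3477]
to crest 4 [ 24.8835 120.5604  -3.3822]
to crest 5 [ 45.8775 160.5635  -3.4189]
```

View pics/w4.png

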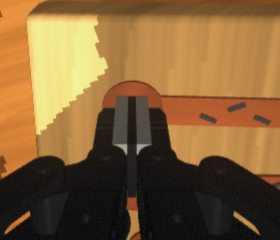

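View pics/s4.png

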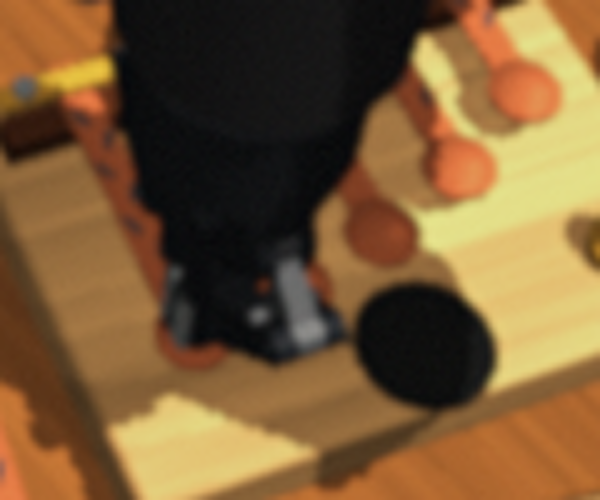

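The wrist force is about 1.5 N against the expected 1.9 N, and the pad has moved down a little. I'll press 1 mm more, then arch low through gap 1 and onto dome 2.

Call:
arm_command([
  [[0,0,1],[0,0,0]],
  [[0,0,0],[0,0,0]],
  [[0,0,0],[0,0,0]],
])

```text
clock: 4.67
ee_pos: [0.6324, 0.1277, 0.0479]
ee_rot: [0.0, -0.598, 0.801, -0.0]
ft_force: [1.1, 1.6, 2.6]
opening: 0.0002
```

Call:
arm_command([
  [[0,2,-3],[0,0,0]],
  [[0.5,5,-3.5],[0,0,0]],
  [[0.5,7,-0.5],[0,0,0]],
  [[0.5,6,0],[0,0,0]],
  [[0,0,0],[0,0,0]],
  [[0,0,0],[0,0,0]],
])

```text
clock: 5.17
ee_pos: [0.612, 0.132, 0.0547]
ee_rot: [-0.0, -0.598, 0.801, 0.0]
ft_force: [-0.1, -0.1, -0.3]
opening: -0.0001
```

```bash
python3 rel.py
```

```text
clock 5.1667 pos [0.612  0.132  0.0547] open -8.25129231722218e-05 F [-0.1375 -0.1277 -0.3097]
turn rv [ 0.0003 -0.0001  0.0006]
to crest 1 [ -3.8252 -20.3252   2.2317]
to crest 2 [-0.8488 19.6765  2.2447]
to crest 3 [ 8.1275 59.6818  2.2585]
to crest 4 [23.1039 99.6907  2.2731]
to crest 5 [ 44.0802 139.7031   2.2886]
```

Tine 1 reacted with 2.6 N at a dip of about 4.6 mm, and the reading dropped to zero over gap 1. Next is dome 2, then gap 2.

Call:
arm_command([
  [[0.4,6,0],[0,0,0]],
  [[0.4,7,0.5],[0,0,0]],
  [[0.4,5,3],[0,0,0]],
  [[0,2,3],[0,0,0]],
  [[0,0,0],[0,0,0]],
  [[0,0,0],[0,0,0]],
  [[0,0,0],[0,0,0]],
])

```text
clock: 5.75
ee_pos: [0.593, 0.1364, 0.0484]
ee_rot: [-0.0, -0.598, 0.801, 0.0]
ft_force: [-1.1, 1.3, 2.1]
opening: 0.0
```

```bash
python3 rel.py; python3 - <<'E'
from bench import eyes
import cv2
d=eyes.get_image("wrist");cv2.imwrite("pics/w5.png",d["image"])
E
```

```text
clock 5.75 pos [0.593  0.1364 0.0484] open 1.3297597229296777e-05 F [-1.0509  1.2577  2.0606]
turn rv [ 0.0002 -0.0002  0.0001]
to crest 1 [ -4.9639 -39.7762  -4.0881]
to crest 2 [-1.9692  0.2242 -4.0782]
to crest 3 [ 7.0255 40.2253 -4.0674]
to crest 4 [22.0202 80.2273 -4.0556]
to crest 5 [ 43.0149 120.2301  -4.0429]
```

View pics/w5.png

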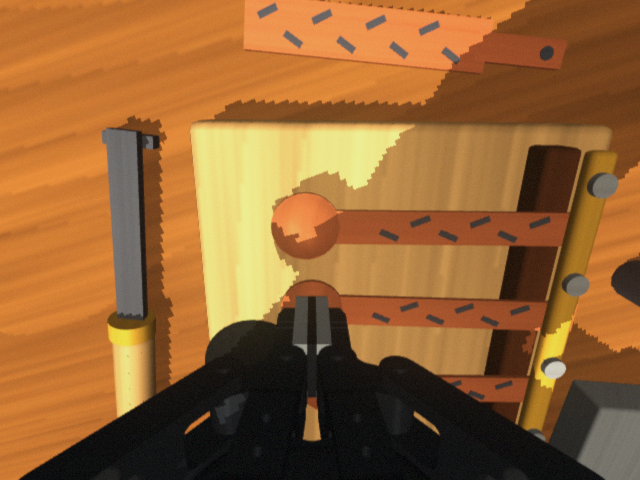

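Tine 1 (pad at 305,225) is back up, and dome 2 is under the fingers at (312,300), dipped about 4 mm at 2.1 N. Next are gap 2 and dome 3, a step of (9,40).

Call:
arm_command([
  [[0,2,-3],[0,0,0]],
  [[1.5,5,-3],[0,0,0]],
  [[1.5,7,-0.5],[0,0,0]],
  [[1.5,6,0],[0,0,0]],
  [[0,0,0],[0,0,0]],
  [[0,0,0],[0,0,0]],
])

```text
clock: 6.3
ee_pos: [0.5722, 0.1378, 0.0549]
ee_rot: [0.0, -0.598, 0.801, 0.0]
ft_force: [0.2, 0.3, 0.3]
opening: 0.0001
```

Call:
arm_command([
  [[1.5,6,0],[0,0,0]],
  [[1.5,7,0.5],[0,0,0]],
  [[1.5,5,3],[0,0,0]],
  [[0,2,3],[0,0,0]],
  [[0,0,0],[0,0,0]],
  [[0,0,0],[0,0,0]],
  [[0,0,0],[0,0,0]],
])

```text
clock: 6.88
ee_pos: [0.5521, 0.1391, 0.0484]
ee_rot: [-0.0, -0.598, 0.801, 0.0]
ft_force: [-1.3, -0.6, 2.5]
opening: 0.0001
```

```bash
python3 rel.py
```

```text
clock 6.8833 pos [0.5521 0.1391 0.0484] open 0.00010094058578025576 F [-1.3218 -0.6461  2.4731]
turn rv [ 0.0003 -0.0003  0.0001]
to crest 1 [-14.0075 -79.7877  -4.164 ]
to crest 2 [-11.0125 -39.7874  -4.1508]
to crest 3 [-2.0176  0.2138 -4.1358]
to crest 4 [12.9773 40.2157 -4.1189]
to crest 5 [33.9722 80.2183 -4.1002]
```

Tine 3 is dipped about 4 mm at 2.5 N. On to gap 3 and dome 4, a step of (15,40).

Call:
arm_command([
  [[0,2,-3],[0,0,0]],
  [[2.5,5,-3],[0,0,0]],
  [[2.5,7,-0.5],[0,0,0]],
  [[2.5,6,0],[0,0,0]],
  [[0,0,0],[0,0,0]],
  [[0,0,0],[0,0,0]],
])

```text
clock: 7.38
ee_pos: [0.5305, 0.1376, 0.0549]
ee_rot: [0.0, -0.598, 0.801, 0.0]
ft_force: [0.0, 0.3, 0.1]
opening: 0.0001
```

Call:
arm_command([
  [[2.5,6,0],[0,0,0]],
  [[2.5,7,0.5],[0,0,0]],
  [[2.5,5,3],[0,0,0]],
  [[0,2,3],[0,0,0]],
  [[0,0,0],[0,0,0]],
  [[0,0,0],[0,0,0]],
  [[0,0,0],[0,0,0]],
])

```text
clock: 7.97
ee_pos: [0.5095, 0.1361, 0.0483]
ee_rot: [-0.0, -0.598, 0.801, 0.0]
ft_force: [-1.6, -0.5, 2.0]
opening: -0.0002
```

```bash
python3 rel.py;  python3 - <<'E'
from bench import eyes
import cv2
d=eyes.get_image("wrist");cv2.imwrite("pics/w6.png",d["image"])
E
```

```text
clock 7.9667 pos [0.5095 0.1361 0.0483] open -0.00016966723024523968 F [-1.5828 -0.471   1.9571]
turn rv [ 0.0004 -0.0004  0.0001]
to crest 1 [ -29.0287 -119.8125   -4.2119]
to crest 2 [-26.0342 -79.8121  -4.1963]
to crest 3 [-17.0397 -39.8109  -4.1785]
to crest 4 [-2.0452  0.1912 -4.1585]
to crest 5 [18.9493 40.1941 -4.1363]
```

View pics/w6.png

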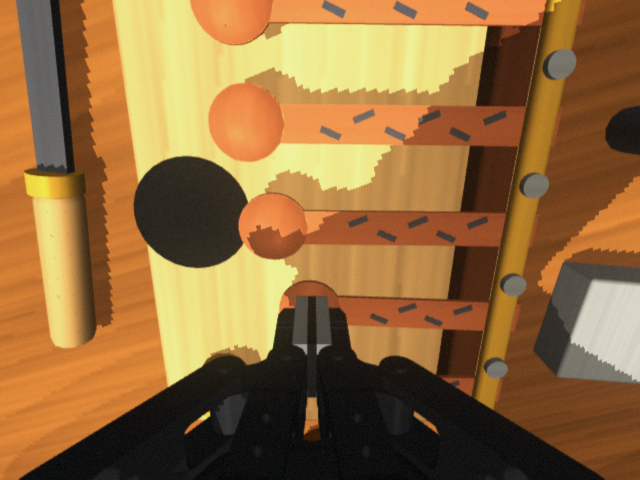

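Dome 4 is under the tip at (309,300), and domes 1–3 are back at rest in line. Last come gap 4 and dome 5, a step of (21,40).

Call:
arm_command([
  [[0,2,-3],[0,0,0]],
  [[3.5,5,-3],[0,0,0]],
  [[3.5,7,-0.5],[0,0,0]],
  [[3.5,6,0],[0,0,0]],
  [[0,0,0],[0,0,0]],
  [[0,0,0],[0,0,0]],
])

```text
clock: 8.52
ee_pos: [0.487, 0.1317, 0.0549]
ee_rot: [0.0, -0.598, 0.801, 0.0]
ft_force: [0.3, 0.8, -0.3]
opening: -0.0002
```

Call:
arm_command([
  [[3.5,6,0],[0,0,0]],
  [[3.5,7,0.5],[0,0,0]],
  [[3.5,5,3],[0,0,0]],
  [[0,2,3],[0,0,0]],
  [[0,0,0],[0,0,0]],
  [[0,0,0],[0,0,0]],
  [[0,0,0],[0,0,0]],
])

```text
clock: 9.1
ee_pos: [0.4652, 0.1273, 0.0484]
ee_rot: [-0.0, -0.598, 0.801, -0.0]
ft_force: [-1.8, -0.9, 1.9]
opening: -0.0002
```

```bash
python3 rel.py;  python3 - <<'E'
from bench import eyes
import cv2
d=eyes.get_image("wrist");cv2.imwrite("pics/w7.png",d["image"])
E
```

```text
clock 9.1 pos [0.4652 0.1273 0.0484] open -0.0001669568131457667 F [-1.8493 -0.9017  1.9291]
turn rv [ 0.0003 -0.0004  0.0001]
to crest 1 [ -50.0339 -159.759    -4.2012]
to crest 2 [ -47.0386 -119.7587   -4.1897]
to crest 3 [-38.0433 -79.7576  -4.1758]
to crest 4 [-23.048  -39.7559  -4.1595]
to crest 5 [-2.0527  0.2466 -4.1409]
```

View pics/w7.png

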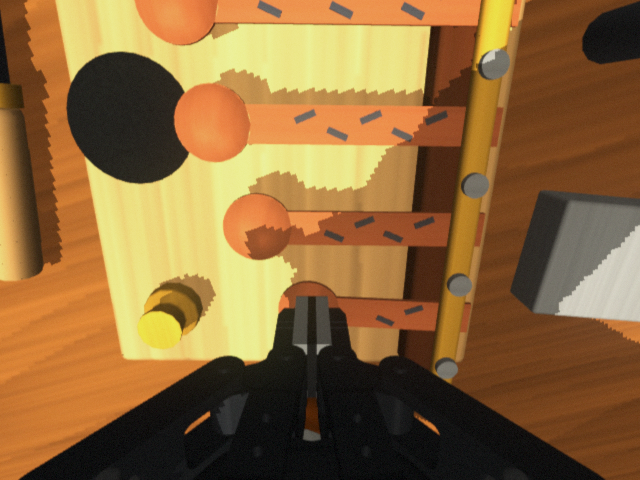

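Dome 5, at (308,300), is dipped about 4 mm at 1.9 N. The button at (165,318) is untouched. Now I'll lift clear.

Call:
arm_command([
  [[0,0,-3],[0,0,0]],
  [[0,0,-5],[0,0,0]],
  [[0,0,-12],[0,0,0]],
  [[0,0,-20],[0,0,0]],
  [[0,0,-25],[0,0,0]],
  [[0,0,-25],[0,0,0]],
  [[0,0,-25],[0,0,0]],
  [[0,0,-25],[0,0,0]],
  [[0,0,-15],[0,0,0]],
  [[0,0,-5],[0,0,0]],
  [[0,0,0],[0,0,0]],
  [[0,0,0],[0,0,0]],
])

```text
clock: 10.15
ee_pos: [0.465, 0.1274, 0.2077]
ee_rot: [-0.0, -0.598, 0.801, 0.0]
ft_force: [-0.1, 0.2, 0.5]
opening: -0.0003
```

Call:
arm_command([
  [[-14,0,0],[0,0,0]],
  [[-25,0,0],[0,0,0]],
  [[-25,0,0],[0,0,0]],
  [[-25,0,0],[0,0,0]],
  [[-25,0,0],[0,0,0]],
  [[-25,0,0],[0,0,0]],
  [[-25,0,0],[0,0,0]],
  [[-25,0,0],[0,0,0]],
  [[-20,0,0],[0,0,0]],
  [[-10,0,0],[0,0,0]],
  [[0,0,0],[0,0,0]],
  [[0,0,0],[0,0,0]],
])

```text
clock: 11.15
ee_pos: [0.5271, 0.3373, 0.2068]
ee_rot: [-0.001, -0.598, 0.801, -0.0]
ft_force: [0.4, -0.1, -0.2]
opening: 0.0001
```

```bash
python3 - <<'E'
from meas import *
from bench import eyes,ctrl
s=ctrl.get_state();print(s["clock"],s["ee_pos"],s["ft_force"])
d=eyes.get_image("top");im=d["image"];cv2.imwrite("pics/top9.png",im)
p,o=pads(im,(195,195,275,295),4)
for q in sorted(p,key=lambda q:q[0][1]):print(q[0],ray(d,q[0],.049))
b=cv2.imread("pics/top0.png")
cv2.imwrite("pics/cmp.png",np.hstack([cv2.resize(i[160:340,140:310],None,fx=2.3,fy=2.3) for i in(b,im)]))
E
```

```text
11.15 [0.5271 0.3373 0.2068] [ 0.4272 -0.099  -0.1554]
[272.5771 247.3251] [ 0.5326 -0.0025  0.049 ]
[270.1893 262.0896] [0.4983 0.0038 0.049 ]
```

View pics/cmp.png

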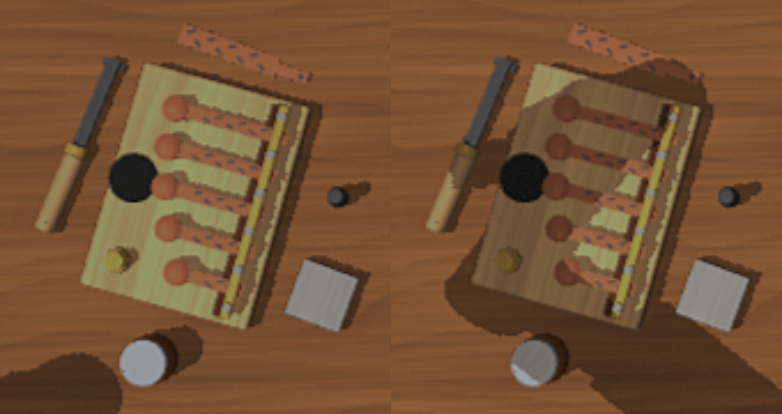

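Apart from the arm's shadow, the before and after views match: the board, tines, button, strip, file, block, punch and jar are all in the same places. The arm is clear, so I'll hand in.

```bash
python3 -c "
from bench import workorder;print(workorder.close_job())"
```

```text
the job is handed in; nothing more can be done
None
```

With closed fingers I dipped the five domes in order, from the longest tine to the shortest. The dips were about 4–4.6 mm each by measured fingertip height, with 1.9–2.6 N at the wrist. Between tines the fingertips stayed about 2.5 mm above dome level and passed over the middle of each gap. I then lifted clear, moved aside and handed the job in at about 11 s; no verdict was reported.

- **Last checks:** the wrist force read near zero over every gap and after the final lift. The before and after top views, compared by eye, show the board, tines and nearby items unmoved; the hammer was outside the compared crop.
- **Failed check:** the automatic pad finder failed on the last picture because the arm's shadow covered the domes. That the tines sprang back, tine 5 especially, therefore rests on the comparison by eye and the force readings.
- **Disagreement:** the cameras differed by 2–2.5 mm on where the domes were, so I shifted the path about 2 mm along the tines and confirmed the centring in wrist pictures.

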